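# Dim the lamp, click the filter in front of the detector and hold it

## Task

Set the dimmer lever on the lamp supply straight up and leave it standing there. Then take hold of the filter frame and slide it along its rail towards the detector until you feel the spring ball drop into the notch, and finish still gripping the frame with the ball in the notch: do not let go, the program ends holding it. Leave the other things on the bench where they are.

Things in the scene. Friction and masses are not known exactly. Their poses are not given: they have to be found in the camera images.
- dimmer (a joint): the dimmer lever's angle: 0 leaning fully back to the supply's -x side, 0.70 rad straight up, 1.40 leaning fully to +x (limits 0 and 1.40). Starts between 0 and 0.35. A stiff hinge (about 0.06 N m): it stays where it is left
- dimmer_tip (a point): centre of the black ball knob (26 mm in diameter) at the end of the lever, a steel rod of 10 mm diameter, 80 mm from the pivot
- dimmer_pivot (a point): the lever's pivot, 78 mm above the bench, in the middle of a grey block (70 by 50 mm, top 81 mm above the bench) on the supply's roof. The lever swings about the supply's y axis
- supply: lamp supply, black box fixed to the bench, 150 mm (x) by 130 mm (y), roof 56 mm above the bench; origin under its centre, grey front panel to -x; the dimmer lever is on its roof
- rail: aluminium filter rail fixed to the bench, 60 mm (x) by 260 mm (y); origin at the bench under its centre line; its +y is the sliding direction. The detector, a black tube 40 mm in diameter and 100 mm long, its top 85 mm above the bench, is fixed at the rail's +x side, nose facing the rail, 30 mm from the rail's centre line; where it stands along the rail differs each time
- filter: sliding aluminium bar, 40 mm (x) by 150 mm (y), 24 to 40 mm above the bench, with the upright filter frame on it. Origin in the bar's underside below the frame's middle; axes as the rail's. It slides to the rail's +y, from -50 mm (stop) to +45 mm (stop) in the rail's frame, against about 1.2 N of friction; starts within 20 mm of the first stop and stays where it is left
- frame_top (a point): middle of the top edge of the black filter frame, 90 mm above the bench. The frame is 40 mm wide in y, 10 mm thick in x and stands 50 mm above the bar; grip it from above by its two narrow sides, 40 mm apart along y
- notch (a point): middle of the notch, 15 mm wide, in the bar's +x side, level with the frame's middle
- ball (a joint): travel (m) of the spring ball in the detector's foot, on the line of the tube: about 0.0005 on the bar's plain side, 0.0055 deep in the notch, 0.0042 with the notch 1.5 mm off. It meets the notch when the frame stands squarely before the detector, 35 to 70 mm from the first stop. Within 6 mm it pulls the bar towards the notch's centre, with up to 6 N: on before it, back beyond it
- screwdriver: bystander: screwdriver, 140 mm, lying
- flange: bystander: aluminium ring cup, 44 mm in diameter, 14 mm high
- wash_bottle: bystander: white plastic bottle with blue cap, 150 mm high
- connector: bystander: small black connector, 35 by 22 by 16 mm

How it is judged (in metres and radians):
On the way, in this order (a step that is already met when the one before it is completed fails the run):
1. the dimmer lever stands straight up (value of joint dimmer between 0.57 and 0.83 rad), for 0.2 s.
2. the ball is in the notch while the fingers hold the filter (value of joint ball above 0.003 m and contact force between the fingers and filter above 2 N), for 0.3 s.
At the end, for the whole second after the job is handed in: the fingers grip the filter (more than 2 N of contact), the ball has come out at least 3 mm (the notch within about 2.5 mm of it), the filter is still, and the dimmer lever is within 0.13 rad (7 degrees) of straight up (all of step 1 and all of step 2 and linear speed of filter below 0.01 m/s); the arm keeps its last pose, push and grip.
It fails at once if another thing on the bench is shifted by more than 30 mm (distance of any of screwdriver, flange, wash_bottle, connector from where it was at the start of the episode above 0.03 m).
It also fails if it takes over 58 s, if anything falls off the work surface, if the arm or the gripper's body presses on something with over 40 N, if the wrist force passes 120 N, or if a joint passes its speed limit or range.

## Robot

A 6-joint arm with a two-finger parallel gripper is mounted at the origin on the work surface. World frame = base frame: x ahead of the robot, y to its left, z up, the work surface at z = 0. Lengths are in m, angles in degrees, forces in N, time in s.
With the tool pointing down it reaches from about 0.325 to 0.85 m from the base axis. Payload 15.5 kg.
Tool frame: the origin (TCP) lies between the finger pads; the fingertips stand 19 mm ahead of it and the grasp point (between the pads) is the TCP (ctrl.tip_reach is the distance from the TCP to the fingertips, in m); z points along the fingers, y is the line along which they close (so a half turn about z gives the same grasp; the last joint's range is limited). The gripper opens to 91 mm and grips with 3 to 60 N. Pads are 32 mm wide; open, the fingers measure 118 mm over their backs; the gripper's body (76 mm by 178 mm) begins 60 mm behind the grasp point.
Start: joints at [-69.127, 28.281, 77.091, -0, 74.628, -5.472], TCP at [0.277, -0.56, 0.233] pointing down, gripper open.
Joint ranges: [-166.48, 166.48], [-47.26, 123.95], [12.59, 153.08], [-70.14, 250.14], [6.76, 159.57], [-176.63, 176.63]. Speed limits (degrees/s): [108.29, 108.29, 147.25, 172.46, 172.46, 172.46].

## Interface

Orientations are given as a 3x3 rotation matrix whose columns are the frame's x, y, z axes.
In Python, from bench import ctrl gives the robot as it stands. Calls block until the motion is done:
- ctrl.goto(position, orientation): joint-space move of the TCP to a pose.
- ctrl.move_l(position, vel=0.15, ori=None, contact_N=None): straight line of the TCP; ori=None keeps the orientation; vel is the mean speed in m/s. With contact_N (N) it stops when the force on the tool has changed by that much, and returns True; else False.
- ctrl.movej(angles): joint-space move.
- ctrl.command_gripper(opening): opening from 0.0 (shut) to 1.0 (fully open); the grip force is fixed at half the most; returns when the fingers have stopped.
- ctrl.sleep(seconds).
- ctrl.ik(position, orientation): joint angles nearest the present ones, or None.
- ctrl.read_camera(name): name is "side" or "top" or "wrist"; returns the picture (384x512x3 uint8, blue, green, red); there is no depth.
- ctrl.camera_params(name): a dict with "fx", "fy", "cx", "cy" (pixels), "D" ([k1, k2, p1, p2, k3] as OpenCV has them; the pictures are not rectified), "pose" (4x4, takes a point from camera to world coordinates); the wrist camera has in their place "T_tool_cam" (4x4, takes a point from camera to tool coordinates, whose origin is the TCP and whose axes are the flange's). Camera axes: x right, y up, looking along -z (the intrinsics and any distortion apply to the point x, -y, -z); pixel columns grow to the right and rows downward; lengths in m; the calibration is good to about 2 mm. A picture is of the moment at which its call begins: read the wrist's pose just before it. camera_params takes no time and is no camera call.
A pose or a line that the arm cannot do raises ctrl.MotionError and nothing moves.
- ctrl.sign_off(): hands the job in; it is judged then, once.
Trained networks look in the newest picture that a camera, given by its name, has taken for a name from the list of things; names that differ only in an ending like _2 or _b are one class to them, and where a whole thing is asked for, a point or a joint stands for the part that bears it (a point fixed in the world has none). Each returns a list of dicts, best first, with "score" (0 to 1); they miss things now and then, are a little off and sometimes report something else, mostly with a low value. They report only what shows in the picture. A call takes as long as a camera call.
- ctrl.find_in(camera, query): "bbox" ([centre column, centre row, width, height] in pixels, round what is visible of it).
Readings, each from a call of its own:
- ctrl.read_t(): time.
- ctrl.read_q(): joint angles.
- ctrl.read_dq(): joint speeds.
- ctrl.read_effort(): joint torques, N m.
- ctrl.read_tool_pos(): TCP position.
- ctrl.read_eef_rot(): TCP orientation.
- ctrl.read_contact_force(): force on the tool from outside, world axes, zero at the start.
- ctrl.read_wrist_torque(): the same for the moment, N m.
- ctrl.read_grip_width(): opening from 0.0 (shut) to 1.0 (fully open).
- ctrl.read_grasp_force(): force on a finger pad.
Only numpy, scipy, OpenCV 4.12 (cv2) and the standard library are available. Lean on these libraries where they do the work, as an engineer would, in place of code of your own. Each camera call takes 0.05 s, during which the arm holds its last target. There are 200 camera calls.

## Working session

There is one attempt and no reset: what is moved stays moved. The work goes in short steps, each a Python script; the robot and the scene stay as the last script left them, time stands still between calls to the robot, and variables do not carry over. Pictures are saved under pics/ and viewed, at most 10 in all, crops included, and the job is handed in when it is done.

```bash
ls; mkdir -p pics
cat > h.py <<'E'
import numpy as np, cv2
from bench import ctrl
def cam(name, tool=None):
    p=ctrl.camera_params(name)
    if 'pose' in p: T=np.array(p['pose'])
    else:
        M=np.eye(4); M[:3,:3]=tool[1]; M[:3,3]=tool[0]; T=M@np.array(p['T_tool_cam'])
    K=np.array([[p['fx'],0,p['cx']],[0,p['fy'],p['cy']],[0,0,1]]); return K,np.array(p['D'],float),T
def ray(c,uv):
    K,D,T=c
    n=cv2.undistortPoints(np.array([[uv]],float),K,D)[0,0]
    d=T[:3,:3]@np.array([n[0],-n[1],-1]); return T[:3,3],d/np.linalg.norm(d)
def tri(rs):
    A=sum(np.eye(3)-np.outer(d,d) for o,d in rs); b=sum((np.eye(3)-np.outer(d,d))@o for o,d in rs)
    X=np.linalg.solve(A,b); return X,[np.linalg.norm(np.cross(d,X-o)) for o,d in rs]
def onz(r,z): o,d=r; return o+d*(z-o[2])/d[2]
def proj(c,X):
    K,D,T=c; q=np.linalg.inv(T)@np.append(X,1); q=np.array([q[0],-q[1],-q[2]])
    return cv2.projectPoints(q[None],np.zeros(3),np.zeros(3),K,D)[0][0,0]
E
python3 - <<'E'
from h import *
ims=[]
for n in ('side','top'):
    im=ctrl.read_camera(n); cv2.imwrite(f'pics/{n}0.png',im)
    c=cam(n); print(n,np.round(c[2],3).tolist())
    for q in ('dimmer_tip','dimmer_pivot','supply','rail','filter','frame_top','notch','screwdriver','flange','wash_bottle','connector'):
        print(q,[(np.round(r['bbox'],1).tolist(),round(r['score'],2), np.round(onz(ray(c,r['bbox'][:2]),0.05)[:2],3).tolist()) for r in ctrl.find_in(n,q)[:2]])
E
```

```text
bench.py
pics
side [[0.995, 0.074, -0.07, 0.535], [-0.102, 0.752, -0.652, -0.507], [0.005, 0.655, 0.755, 0.65], [0.0, 0.0, 0.0, 1.0]]
dimmer_tip [([214.7, 277.6, 39.0, 16.6], 0.73, [0.5, -0.195])]
dimmer_pivot [([213.5, 274.9, 38.4, 19.0], 0.62, [0.498, -0.189])]
supply [([239.4, 300.1, 97.7, 95.6], 0.69, [0.542, -0.243]), ([324.8, 161.3, 31.3, 63.4], 0.16, [0.777, 0.089])]
rail [([232.0, 137.3, 33.6, 68.0], 0.67, [0.558, 0.2]), ([230.9, 136.6, 20.4, 43.0], 0.64, [0.555, 0.203])]
filter [([231.2, 139.4, 23.2, 40.2], 0.87, [0.555, 0.192]), ([323.6, 159.8, 29.1, 61.5], 0.2, [0.776, 0.094])]
frame_top [([232.2, 137.4, 23.4, 39.4], 0.56, [0.558, 0.199])]
notch [([232.0, 137.0, 22.6, 41.6], 0.6, [0.558, 0.201])]
screwdriver [([230.5, 211.9, 43.2, 15.2], 0.62, [0.539, -0.044])]
flange [([290.2, 202.7, 17.9, 21.2], 0.77, [0.671, -0.032])]
wash_bottle [([323.1, 162.2, 31.1, 58.9], 0.58, [0.772, 0.086])]
connector [([231.3, 136.3, 24.7, 43.4], 0.53, [0.556, 0.204]), ([172.1, 217.9, 23.0, 12.2], 0.47, [0.415, -0.048])]
top [[-0.006, 0.998, -0.07, 0.557], [-1.0, -0.007, -0.013, -0.025], [-0.014
[... 291 characters left out ...]
l [([215.9, 120.8, 40.1, 43.5], 0.71, [0.771, 0.074]), ([141.0, 214.8, 117.0, 50.5], 0.67, [0.564, 0.238])]
filter [([146.3, 216.2, 69.1, 28.3], 0.84, [0.561, 0.226])]
frame_top [([149.7, 218.2, 67.6, 33.3], 0.79, [0.557, 0.218])]
notch [([151.6, 221.1, 67.4, 31.5], 0.55, [0.55, 0.214]), ([259.9, 280.1, 13.0, 23.9], 0.43, [0.423, -0.022])]
screwdriver [([255.6, 221.7, 17.2, 61.8], 0.91, [0.548, -0.013])]
flange [([253.4, 163.2, 17.9, 18.5], 0.63, [0.676, -0.009])]
wash_bottle [([215.6, 121.7, 36.5, 43.7], 0.92, [0.769, 0.074]), ([253.2, 165.9, 17.9, 22.1], 0.48, [0.67, -0.009])]
connector [([259.5, 280.9, 15.3, 24.9], 0.45, [0.421, -0.021]), ([149.6, 216.6, 69.7, 26.6], 0.36, [0.56, 0.218])]
```

Run:
```python
import cv2, numpy as np
t=cv2.imread('pics/top0.png'); s=cv2.imread('pics/side0.png')
a=cv2.resize(t[170:300,300:420],None,fx=3.3,fy=3.3,interpolation=2)
b=cv2.resize(t[160:270,70:220],None,fx=2.64,fy=2.64,interpolation=2)
c=cv2.resize(s[240:360,170:310],None,fx=2.83,fy=2.83,interpolation=2)
d=cv2.resize(s[90:190,180:300],None,fx=3.3,fy=3.3,interpolation=2)
o=np.zeros((600,800,3),np.uint8)
def put(i,x,y,h=300):
    i=i[:h,:400]; o[y:y+i.shape[0],x:x+i.shape[1]]=i
a=cv2.resize(t[175:275,300:420],(360,300));b=cv2.resize(t[165:265,75:208],(399,300));c=cv2.resize(s[255:355,175:308],(399,300));d=cv2.resize(s[90:190,175:308],(399,300))
put(a,0,0);put(b,400,0);put(c,0,300);put(d,400,300)
cv2.imwrite('pics/c1.png',o)
```

```text
(no output)
```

View pics/c1.png

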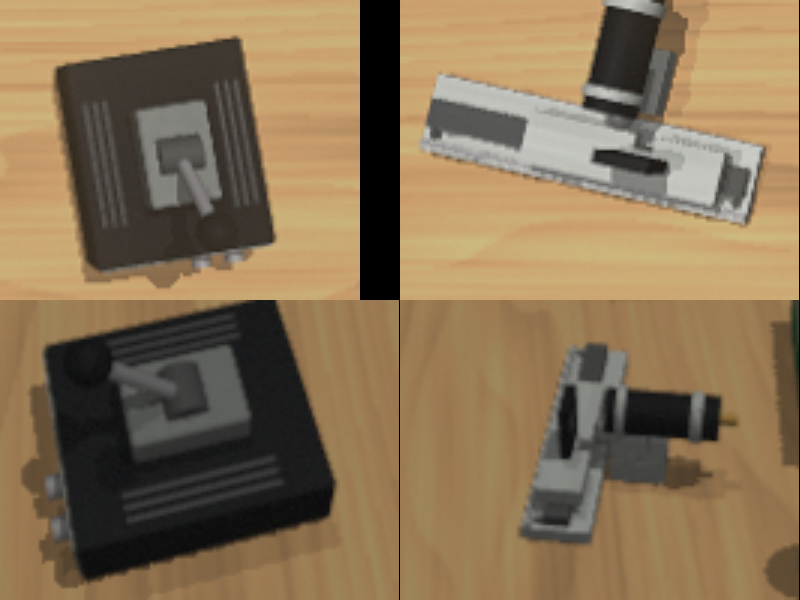

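View pics/top0.png

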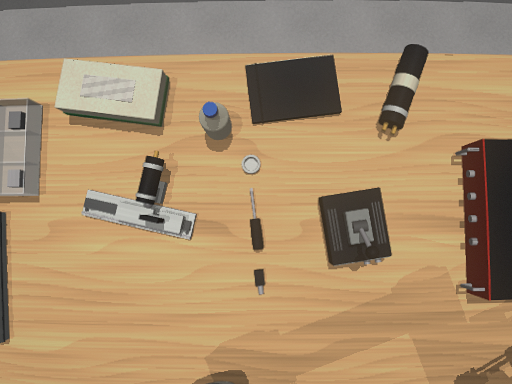

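The crops show the lever leaning back: knob at about (371.7, 252.3) in top and (204.3, 275.7) in side. The frame top is at about (151.7, 219) in top, with the detector tube to its left and above it. I'll triangulate these, then take closer wrist views.

```bash
cat > look.py <<'E'
from h import *
def look(name):
    tool=(np.array(ctrl.read_tool_pos()),np.array(ctrl.read_eef_rot()))
    im=ctrl.read_camera('wrist'); cv2.imwrite(f'pics/{name}.png',im)
    np.savez(f'{name}.npz',p=tool[0],R=tool[1]); return cam('wrist',tool)
def load(name):
    d=np.load(f'{name}.npz'); return cam('wrist',(d['p'],d['R']))
E
python3 - <<'E'
from look import *
t,s=cam('top'),cam('side')
print('tip',tri([ray(t,(371.7,252.3)),ray(s,(204.3,275.7))]))
print('frame',onz(ray(t,(151.7,219)),.088))
cr=lambda x,y:(300+x/3,175+y/3)
C=[onz(ray(t,cr(*p)),.056) for p in((57,67),(240,38),(273,242),(92,270))]
print('supply corners',np.round(C,3).tolist(), np.mean(C,0)) 
cr=lambda x,y:(75+x/3,165+y/3)
R=[onz(ray(t,cr(*p)),.0) for p in((440-400,73),(765-400,145),(745-400,223),(420-400,152))]
print('rail',np.round(R,3).tolist(),np.mean(R,0))
print(np.round(ctrl.read_eef_rot(),3).tolist()); print(np.round(ctrl.camera_params('wrist')['T_tool_cam'],3).tolist(),ctrl.tip_reach,ctrl.camera_params('wrist')['fx'])
E
```

```text
tip (array([ 0.48885032, -0.23685241,  0.14039022]), [np.float64(8.232894039468492e-05), np.float64(8.232894039453651e-05)])
frame [0.55501196 0.20262009 0.088     ]
supply corners [[0.6, -0.15, 0.056], [0.62, -0.283, 0.056], [0.473, -0.303, 0.056], [0.455, -0.173, 0.056]] [ 0.53678522 -0.22724217  0.056     ]
rail [[0.625, 0.381, 0.0], [0.567, 0.124, 0.0], [0.508, 0.139, 0.0], [0.563, 0.396, 0.0]] [0.56578828 0.25977616 0.        ]
[[0.896, 0.444, -0.0], [0.444, -0.896, -0.0], [-0.0, 0.0, -1.0]]
[[-0.001, 0.97, 0.243, 0.068], [1.0, 0.001, 0.001, 0.0], [0.001, 0.243, -0.97, -0.153], [0.0, 0.0, 0.0, 1.0]] 0.019 343.37867379000045
```

Run:
```python
from look import *
a=np.radians(8.2); R=np.array([[np.cos(a),np.sin(a),0],[np.sin(a),-np.cos(a),0],[0,0,-1]])
tip=np.array([.489,-.237,.140])
p=np.array(ctrl.read_tool_pos()); ctrl.move_l(p+[0,0,.08],vel=.25)
ctrl.goto(tip+[-.0,0,.11],R)
c=look('w1'); print(ctrl.read_t(),'pred',proj(c,tip),proj(c,[.538,-.230,.078]))
for q in('dimmer_tip','dimmer_pivot'): print(q,ctrl.find_in('wrist',q))
```

```text
3.175 pred [252.98318289 185.84622817] [253.10444113 117.65194362]
dimmer_tip [{'bbox': [252.0, 163.6, 31.7, 81.7], 'score': 0.6}]
dimmer_pivot [{'bbox': [251.0, 167.3, 32.6, 86.4], 'score': 0.89}]
```

View pics/w1.png

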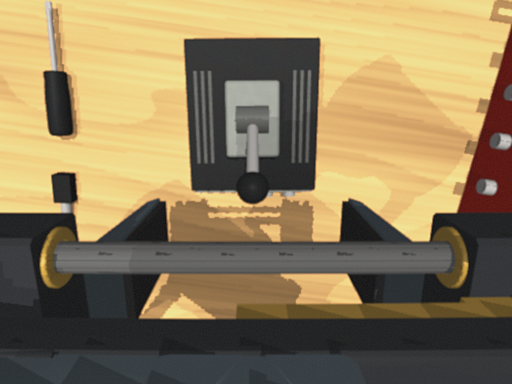

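The wrist view shows the knob at (253, 188), predicted (253, 186), and the pivot barrel at (252, 118), predicted (253, 118). The tip estimate holds. Next I grip the knob sideways and carry it along its arc.

Run:
```python
from look import *
tip=np.array([.489,-.237,.140]); u=np.array([np.cos(np.radians(8.2)),np.sin(np.radians(8.2)),0]); pv=tip+.080*np.sin(.66)*u; pv[2]=.078
print(ctrl.move_l(tip,vel=.15,contact_N=8))
ctrl.command_gripper(.15); print(ctrl.read_grip_width(),ctrl.read_grasp_force())
for b in np.linspace(-.66,0.0,6)[1:]:
    ctrl.move_l(pv+.08*(np.sin(b)*u+[0,0,np.cos(b)]),vel=.06)
print(ctrl.read_contact_force(),ctrl.read_grip_width())
ctrl.sleep(.3); ctrl.command_gripper(1.0)
p=np.array(ctrl.read_tool_pos()); ctrl.move_l(p+[0,0,.10],vel=.2)
c=look('w2')
up=pv+[0,0,.08]; print(ctrl.read_t(),'pv',pv,'pred',proj(c,up), proj(c,pv), [ (b, proj(c,pv+.08*(np.sin(b)*u+[0,0,np.cos(b)]))) for b in(-.13,.13)])
```

```text
False
0.267080449820375 30.00003933906555
[-1.20685982  5.77671593 -0.50342136] 0.26374801764530725
8.925 pv [ 0.53754788 -0.23000414  0.078     ] pred [254.431704   189.13541819] [254.37924327 167.97817337] [(-0.13, array([254.44268109, 201.94943349])), (0.13, array([254.41930431, 175.60297791]))]
```

View pics/w2.png

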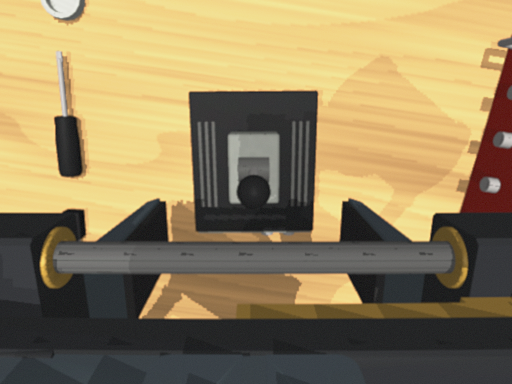

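The knob is at (254, 191) against (254, 189) for exactly upright, where ±0.13 rad would be about ±13 px. The lever stands straight up. On to the filter.

```bash
python3 - <<'E'
from look import *
a=np.radians(-12.7); R=np.array([[np.cos(a),np.sin(a),0],[np.sin(a),-np.cos(a),0],[0,0,-1]])
f=np.array([.555,.2026,.09])
ctrl.goto(f+[0,0,.15],R)
c=look('w3'); print('pred',proj(c,f))
for q in('frame_top','filter','rail'): print(q,ctrl.find_in('wrist',q)[:1])
ctrl.move_l(f+[-.05,.05,.13],vel=.25); c=look('w4'); print('pred',proj(c,f))
for q in('frame_top','filter'): print(q,ctrl.find_in('wrist',q)[:1])
print(ctrl.read_t())
E
python3 -c "
import cv2,numpy as np
a=cv2.imread('pics/w3.png')[0:240,100:420];b=cv2.imread('pics/w4.png')[0:240,140:460]
cv2.imwrite('pics/c2.png',np.vstack([cv2.resize(a,(400*1,300)),cv2.resize(b,(400,300))]).repeat(1,0)) 
cv2.imwrite('pics/c2.png',np.hstack([cv2.resize(a[:,30:250],(400,436)),cv2.resize(b[:,50:270],(400,436))]))"
```

```text
pred [253.0818345  175.46144037]
frame_top [{'bbox': [232.8, 168.7, 144.1, 40.5], 'score': 0.81}]
filter [{'bbox': [230.1, 166.6, 147.4, 39.9], 'score': 0.73}]
rail [{'bbox': [204.4, 162.7, 235.0, 56.0], 'score': 0.83}]
pred [301.11559015 107.46948638]
frame_top [{'bbox': [270.9, 107.6, 160.1, 43.5], 'score': 0.82}]
filter []
11.3083
```

View pics/c2.png

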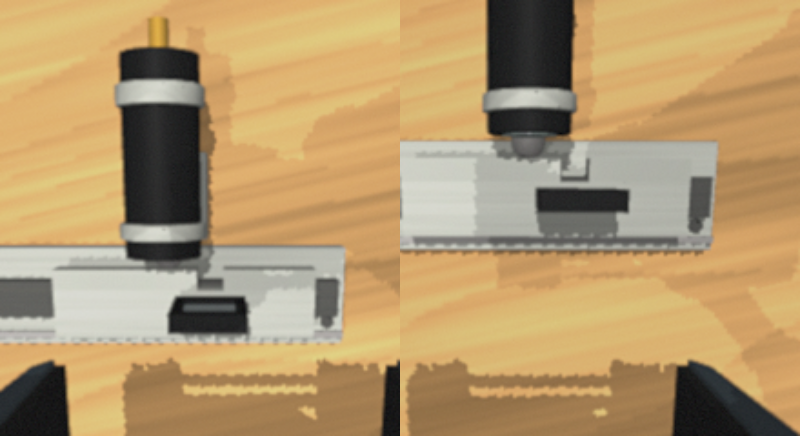

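In the wrist crops the frame's top face is centred at about (244.4, 177.7) in w3 and (290.4, 110) in w4. The detector nose and notch are also visible, at about (260.4, 74) and (286, 92) in w4. I'll triangulate these.

Run:
```python
from look import *
c3,c4=load('w3'),load('w4'); k=400/220
A=lambda x,y:ray(c3,(130+x/k,y/k)); B=lambda x,y:ray(c4,(190+(x-400)/k,y/k))
f,res=tri([A(208,323),B(582.5,200)]); print('frame',f,res)
n,res=tri([A(210,283),B(575,168)]); print('notch',n,res)
t,res=tri([A(162,233),B(531,98)]); print('ringtop',t,res)
e1=onz(A(344,247),.0),onz(A(344,343),0.); print(e1)
# rail direction from edges (w3 upper/lower edge; w4 upper edge)
for p,q in((A(0,245),A(344,247)),(A(0,343),A(342,343)),(B(400,141),B(717,143))):
    for z in (.024,): d=onz(p,z)-onz(q,z); print('yaw',np.degrees(np.arctan2(-d[0],d[1])))
for z in(.065,.085):
    p,q=onz(A(160,60),z),onz(A(162,240),z); d=p-q; print('tube',p,q,np.degrees(np.arctan2(d[1],d[0]))); print(onz(B(530,20),z),onz(B(531,130),z))
a=np.radians(-12.7); y=np.array([-np.sin(a),np.cos(a),0])
print('s: frame',f@y,'notch',n@y,'ring',t@y)
```

```text
frame [0.55460875 0.21105427 0.08826313] [np.float64(0.00031024098595813044), np.float64(0.00031024098595805265)]
notch [0.56845409 0.20795573 0.05120156] [np.float64(0.0006025757479242233), np.float64(0.0006025757479242115)]
ringtop [0.60256986 0.22369577 0.07957736] [np.float64(0.0004643932229310146), np.float64(0.00046439322293095853)]
(array([0.56359547, 0.12354126, 0.        ]), array([0.50220652, 0.13456624, 0.        ]))
yaw -13.169195760421614
yaw -12.795689513036667
yaw -13.008505790816073
tube [0.68314128 0.2054872  0.065     ] [0.59782819 0.22595546 0.065     ] -13.491366123674931
[0.63737872 0.21656512 0.065     ] [0.5905344  0.22640423 0.065     ]
tube [0.67938945 0.20433866 0.085     ] [0.59928764 0.22355664 0.085     ] -13.491366123674945
[0.63306848 0.2179524  0.085     ] [0.58927051 0.22715166 0.085     ]
s: frame 0.32781936184791916 notch 0.3278404717630691 ring 0.3506956521173942
```

The frame is at (0.5546, 0.2111, 0.088), which matches the 90 mm height. Rail yaw is about -13°, and the tube is about 23 mm further along the rail. Next I grip the frame and slide it, recording the force along the rail.

Run:
```python
from look import *
a=np.radians(-13); R=np.array([[np.cos(a),np.sin(a),0],[np.sin(a),-np.cos(a),0],[0,0,-1]]); y=np.array([-np.sin(a),np.cos(a),0])
g=np.array([.5546,.2111,.076])
ctrl.goto(g+[0,0,.09],R)
print(ctrl.move_l(g,vel=.12,contact_N=8),ctrl.read_tool_pos())
ctrl.command_gripper(.3); print(ctrl.read_grip_width()*91,ctrl.read_grasp_force())
np.save('g.npy',g); ctrl.sleep(.2)
print('0',np.round([ctrl.read_contact_force()@y],2),ctrl.read_t())
ctrl.move_l(g+.012*y,vel=.04)
for s in np.arange(13,32):
    ctrl.move_l(g+s*.001*y,vel=.01); ctrl.sleep(.05)
    F=np.array(ctrl.read_contact_force()); m=(np.array(ctrl.read_tool_pos())-g)@y*1000
    print(s,round(m,2),np.round(F@y,2),np.round(F,1).tolist())
    if s>18 and F@y<-5.0: break
print(ctrl.read_t())
```

```text
False [0.55503952 0.21137237 0.07681573]
39.663502670398366 29.9989016354084
0 [0.37] 13.675
13 13.04 1.0 [-1.0, 1.3, -0.5]
14 13.9 -0.88 [-1.5, -0.6, 1.8]
15 15.04 -0.89 [-2.1, -0.4, 0.3]
16 16.11 0.83 [-1.6, 1.2, 1.5]
17 17.15 0.14 [-2.7, 0.8, 0.0]
18 18.13 2.04 [-3.4, 2.9, 0.2]
19 19.15 3.27 [-2.5, 3.9, -0.2]
20 20.15 3.05 [-3.5, 3.9, -0.2]
21 21.24 3.64 [-3.5, 4.5, -0.4]
22 22.35 4.77 [-2.5, 5.5, 0.3]
23 23.39 5.88 [-1.9, 6.5, -0.4]
24 23.89 -0.1 [-3.3, 0.7, 1.4]
25 24.38 -5.7 [-4.8, -4.7, 2.8]
18.025
```

The pull rises to +5.9 N at 23.4 mm and flips to -5.7 N at 24.4 mm. That puts the notch centre at about 23.9 mm, matching the camera estimate of 23 mm. I'll settle there, check, and look once more.

Run:
```python
from look import *
a=np.radians(-13); y=np.array([-np.sin(a),np.cos(a),0]); g=np.load('g.npy')
ctrl.move_l(g+.024*y,vel=.01); ctrl.sleep(.6)
for i in range(3):
    F=np.array(ctrl.read_contact_force()); print(np.round((np.array(ctrl.read_tool_pos())-g)@y*1000,2),np.round(F@y,2),np.round(F,1)); ctrl.sleep(.1)
print(ctrl.read_grasp_force(),ctrl.read_grip_width()*91,ctrl.read_t())
t=ctrl.read_camera('top'); s=ctrl.read_camera('side'); w=ctrl.read_camera('wrist')
o=np.hstack([cv2.resize(t[175:275,300:420],(320,267)),cv2.resize(s[235:355,175:308],(296,267))]); 
w=cv2.resize(w,(410,308)); w=np.hstack([w,np.zeros((308,o.shape[1]-410,3),np.uint8)])
cv2.imwrite('pics/c3.png',np.vstack([o,w]))
u=np.array([np.cos(np.radians(8.2)),np.sin(np.radians(8.2)),0]); pv=np.array([.5375,-.230,.078])
for b in (-.13,0,.13): X=pv+.08*(np.sin(b)*u+[0,0,np.cos(b)]); print(b,(proj(cam('top'),X)-[300,175])*2.667,(proj(cam('side'),X)-[175,235])*2.225+[320,0])
```

```text
23.95 -2.98 [-5.7 -1.7  2.1]
23.95 -2.52 [-4.8 -1.5  2.1]
23.97 -2.11 [-3.9 -1.3  1.5]
29.99562866985798 39.51928062952309 19.175
-0.13 [189.46169558 153.50313423] [437.4113574   67.23627214]
0 [187.31926158 138.9339347 ] [451.78860845  63.60116583]
0.13 [184.62163261 124.33774587] [466.13952145  60.94251086]
```

View pics/c3.png

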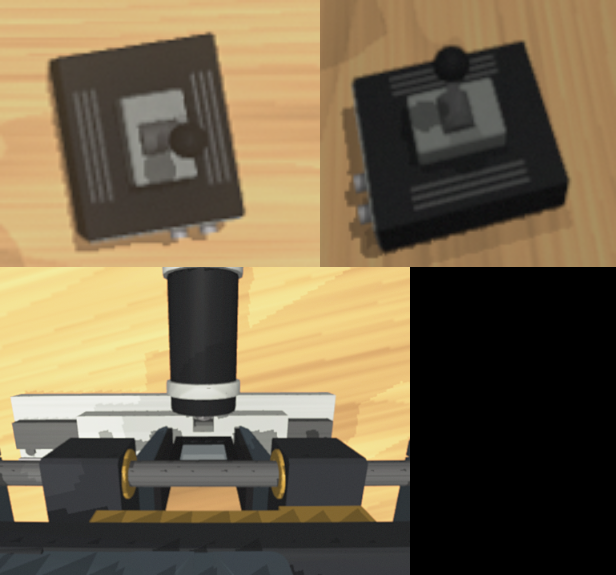

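The knob is at (187, 139) in top and (452, 63) in side, exactly where an upright lever should appear. The frame is gripped at 30 N and stands squarely in front of the detector tube, with the notch at about (203, 425) under the nose.

```bash
python3 -c "
from bench import ctrl
print(ctrl.sign_off())"
```

```text
the job is handed in; nothing more can be done
None
```

I've handed in the job: the dimmer lever stands straight up, and the filter frame is gripped with the notch on the spring ball, judging by the camera views and the force along the rail. `sign_off()` gave no verdict.

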